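# Gauge the pressure of a drink keg and vent it if it is overcharged

## Robot

A 6-joint arm with a two-finger parallel gripper is mounted at the origin on a cart in front of the work surface, level with it; the furniture and walls round the work are solid. World frame = base frame: x ahead of the robot, y to its left, z up, the work surface at z = 0. Lengths are in mm, angles in degrees, forces in N, time in s.
With the tool pointing down it reaches from about 350 to 850 mm from the base axis. Payload 8.1 kg.
Tool frame: the origin (TCP) lies midway between the tips of the shut fingers; the grasp point (between the pads) lies 19 mm behind it; z points along the fingers, y is the line along which they close (so a half turn about z gives the same grasp; the last joint's range is limited). The gripper opens to 85 mm and grips with 20 to 120 N. Pads are 22 mm wide; open, the fingers measure 114 mm over their backs; the gripper's body (76 mm by 85 mm) begins 54 mm behind the grasp point. The pads swing forward as they close: fully open they stand 13 mm farther back than shut.
Start: joints at [-78.346, 7.471, 85.268, -0, 87.261, -4.893], TCP at [170.901, -575.15, 231.292] pointing down, gripper open.
Joint ranges: [-169.43, 169.43], [-51.17, 129.36], [1.28, 143.12], [-76.62, 256.62], [0, 156.53], [-152.29, 152.29]. Speed limits (degrees/s): [136.94, 136.94, 159.86, 180, 180, 180].

## Interface

Orientations are given as [roll, pitch, yaw] about the fixed x, y, z axes, in that order (R = Rz(yaw) Ry(pitch) Rx(roll)).
In Python, from bench import r gives the robot as it stands.
- The arm moves only by the tool send_rows, never from a script. Its argument "increments" is a list of rows, each a list of 6 numbers: the shift along the tool's x, y, z in mm, then the turn, a rotation vector about the tool's x, y, z in rad. A call has 1 to 5 rows; each row shifts and turns the commanded pose from where the row before left it, along the tool's axes as they then stand; what a row does not reach is not made up. A row lasts 1/8 s, in which the tool goes at most 62.5 mm and 10.7 degrees, less where a joint would pass 70% of its speed; a pose out of reach is approached as far as the arm can. A call is refused whole if a number of a shift passes 62.5 or a number of a turn 0.188, either way. A call with a gripper value outside its range is refused whole. "grip" is the closure, from -1 (fully open) to 1 (shut), set as the call begins (left out, the last holds). The fingers move at their own pace and stop on an object; "grip_force" is the grip in N (left out, the last holds). Time passes only in rows, so rows that do not move let the fingers close. It gives the time, the measured TCP pose, the force, the opening and the grip force at its end, in the units of the state.
- r.sense(): the state, without advancing time (a new reading comes with each control period).
- r.snapshot(name): name is "scene" or "top" or "wrist"; returns a dict with "img" (420x560x3 uint8, blue, green, red), "z_map" (420x560 float32, mm along the optical axis (not along the pixel's ray), 0 where there is no reading), "fx", "fy", "cx", "cy" (pixels), "view" (4x4, takes a point from world to camera coordinates). Camera axes: x right, y down, z forward; pixel columns grow to the right and rows downward; lengths in mm; the calibration is good to about 2 mm. A picture is of the moment at which its call begins.
- r.hand_in(): hands the job in; it is judged then, once.
The state is a dict: "time": time; "joint_pos": joint angles; "qd": joint speeds; "joint_efforts": joint torques, N m; "tool_pos": TCP position; "tcp_rot": TCP orientation; "ft_force": force on the tool from outside, world axes, zero at the start; "wrist_torque": the same for the moment, N m; "finger_gap": finger opening in mm; "grip_force": force on a finger pad.
Only numpy, scipy, OpenCV 4.12 (cv2) and the standard library are available. Lean on these libraries where they do the work, as an engineer would, in place of code of your own. Each camera call takes 0.05 s, during which the arm holds its last target. There are 200 camera calls.

## Task

Check the gas pressure of the small drink keg on the sink board: press the rod gauge squarely down on its gas post, firmly but with care, until it is fully home and the rod has come out, then stand the gauge back on the worktop on its own feet with the reading left out. If the rod's broad ring has come clear of the barrel the keg is overcharged: then gently press its vent lever fully down; otherwise leave the lever up. Leave everything else where it stands.

Things in the scene. Friction and masses are not known exactly. Their poses are not given: they have to be found in the camera images.
- gauge_grip (a point): Rod gauge (loose, 0.2-0.3 kg): black grip block 42x26x42 mm, steel chuck 30 mm across and 32 mm long below it, barrel 19 mm across along +x to 102 mm with a T foot 30 mm wide, 89 mm out. Point: centre of the block, above the chuck's bore; x along the barrel, y across the 26 mm width (grasp there, from above), z up. It starts standing on chuck and foot, this point 53 mm up.
- gauge_mouth (a point): Centre of the chuck's open mouth, 53 mm under gauge_grip, axes alike. Bore 18.4 mm wide, 32 mm deep. A plunger inside, 6 mm above the mouth, is pushed up by the keg's poppet against a spring of 430 N/m and drives the rod out.
- gauge_rod (a joint): Travel of the white reading rod (7 mm square) out of the barrel's end, m: 0 in, 0.028 out. Fully home, it comes out by 0.006 to 0.021 as the hidden gas pressure has it; not fully home it can read too little. It stays by friction (0.5 N) when the gauge is taken off. Its broad black ring (3 mm, the middle one of five marks) is just clear of the barrel at 0.0135.
- keg: Drink keg: steel, 100 mm across, 2-3 kg, loose, on the 18 mm board over the sink. Origin under its middle; -x to its tap, z up. Gas post at (0, +20 mm): 16 mm across, 30 mm tall above its hexagon flange, mouth bevelled 1.8 mm. Flange, where the chuck comes home: 158 to 166 mm above the origin, as the cap sits: feel for it. Springs give 3 to 10 N before it; hold 12 to 20 N; 28 N is too much.
- keg_vent (a joint): Vent lever of the keg, rad: 0 = raised (shut), 0.62 = pressed flat (open); it stays where left (about 2 N at its end moves it). Hinged at the keg's (0, -6 mm) about its x, pointing to -y. Press straight down on its black end pad (17x13 mm). Shut, its top is at (0, -33 mm), 182 mm above the keg's origin; open, (0, -37 mm), 165 mm (both +-4 mm with the cap).
- mug_10: Bystander, not to be disturbed: speckled mug with a handle, 72 mm wide, 72 mm tall; origin under its middle.
- espresso_cup: Bystander, not to be disturbed: small white cup with a handle, 58 mm wide, 51 mm tall; origin under its middle.
- print_glass: Bystander, not to be disturbed: tumbler with a chequered band, 67 mm wide, 81 mm tall; origin under its middle.
- mug_11: Bystander, not to be disturbed: dark blue mug with a handle, 72 mm wide, 75 mm tall; origin under its middle.
- salt_pot: Bystander, not to be disturbed: small white speckled pot without a handle, 72 mm wide, 57 mm tall; origin under its middle.
- capsule_4: Bystander, not to be disturbed: coffee capsule, 37 mm wide, 28 mm tall; origin under its middle.
- capsule_0: Bystander, not to be disturbed: coffee capsule, 37 mm wide, 28 mm tall; origin under its middle.

How it is judged (in metres and radians):
On the way, in this order (a step that is already met when the one before it is completed fails the run):
1. the gauge is fully home on the keg's gas post (over the post, upright, pressed with more than 12 N), the rod out by more than 4.5 mm, for 0.3 s (z of gauge_mouth in the frame of keg below 0.168 m and x of gauge_mouth in the frame of keg between -0.004 and 0.004 m and y of gauge_mouth in the frame of keg between 0.016 and 0.024 m and contact force between gauge and keg above 12 N and angle between the z axis of gauge_mouth and the z axis of keg, either way round below 0.07 rad and value of joint gauge_rod above 0.0045 m), for 0.3 s.
2. after that, the gauge stands upright on the worktop, its rod still out (height (world z) of gauge_mouth below 0.005 m and angle between gauge_mouth's own z axis and vertical below 0.08 rad and value of joint gauge_rod above 0.0045 m), for 0.2 s.
At the end, for the whole second after the job is handed in: The vent lever is down (over 0.5 rad) if the rod stands out more than 15 mm, up (under 0.15) if less than 12 mm, either in between; the gauge stands upright on the worktop (mouth under 5 mm up, tilt under 0.08 rad), rod out over 4.5 mm; the keg stands upright within 40 mm of where it was (all of step 2 and ((value of joint gauge_rod above 0.012 m and value of joint keg_vent above 0.5 rad) or (value of joint gauge_rod below 0.015 m and value of joint keg_vent below 0.15 rad)) and distance of keg from where it was at the start of the episode below 0.04 m and angle between keg's own z axis and vertical below 0.05 rad); the robot touches nothing.
It fails at once if gauge and keg pressed together with more than 28 N (contact force between gauge and keg above 28 N).
It fails at once if the vent lever pressed before the gauge has been read (value of joint gauge_rod below 0.004 m and value of joint keg_vent above 0.3 rad).
It fails at once if the keg or its lever pressed by the fingers with more than 50 N (contact force between the fingers and keg above 50 N).
It fails at once if the keg tipped by more than 0.2 rad (angle between keg's own z axis and vertical above 0.2 rad).
It fails at once if a bystander moved by more than 30 mm (distance of any of mug_10, espresso_cup, print_glass, mug_11, salt_pot, capsule_4, capsule_0 from where it was at the start of the episode above 0.03 m).
It also fails if it takes over 61 s, if anything falls off the work surface, if the arm or the gripper's body presses on something with over 40 N, if the wrist force passes 120 N, or if a joint passes its speed limit or range.

## Working session

There is one attempt and no reset: what is moved stays moved. The work goes in short steps, Python scripts to look and compute and a tool call to move; the robot and the scene stay as the last step left them, time stands still between calls to the robot, and variables do not carry over. Pictures are saved under pics/ and viewed, at most 10 in all, crops included, and the job is handed in when it is done.

Besides the shell and the picture viewer there is one more tool, called after "Request:" by a JSON object that holds its "fn" and its "kwargs". send_rows: Moves the arm, as the interface text tells. Its arguments: {"type":"object","properties":{"increments":{"type":"array"},"grip":{"type":"number"},"grip_force":{"type":"number"}},"required":["increments"]}

```bash
mkdir -p pics; ls
python3 - <<'E'
from bench import r
import cv2,numpy as np
print(r.sense())
a=[]
for n in("scene","top"):
    s=r.snapshot(n); np.savez(n,**s); cv2.imwrite(f"pics/{n}0.png",s["img"]); print(n,s["fx"],s["cx"],s["cy"],np.round(s["view"],3).tolist())
E
```

```text
pics
{'time': 0.0, 'joint_pos': array([-7.83466871e+01,  7.51768971e+00,  8.53258553e+01,  1.25694282e-03,
        8.72616583e+01, -4.89411644e+00]), 'qd': array([-0.0479285 , -0.00493883, -0.02184086, -0.00335896,  0.033749  ,
       -0.04142739]), 'joint_efforts': array([-3.22299915e-03, -5.69402111e+01, -5.00557351e+01, -5.48654443e-04,
        1.46921701e-02, -1.55060195e-05]), 'tool_pos': array([ 170.79728045, -574.62824814,  230.25032925]), 'tcp_rot': array([-1.79895287e+02, -1.02261918e-02,  1.65473588e+01]), 'ft_force': array([ 0.20671053, -0.68021922, -0.51535379]), 'wrist_torque': array([-0.00618663,  0.0061316 , -0.00241618]), 'grip_force': 0.0, 'finger_gap': 85.53613992405894}
scene 523.732437549161 277.41112729792417 209.77092025413074 [[-0.096, -0.995, 0.008, -132.2], [-0.474, 0.039, -0.88, 354.516], [0.875, -0.088, -0.475, 971.336], [0.0, 0.0, 0.0, 1.0]]
top 410.0681047955696 280.2380859302689 204.13737306637725 [[-0.183, -0.983, -0.004, -106.9], [-0.961, 0.18, -0.212, 559.325], [0.209, -0.035, -0.977, 988.423], [0.0, 0.0, 0.0, 1.0]]
```

View pics/scene0.png

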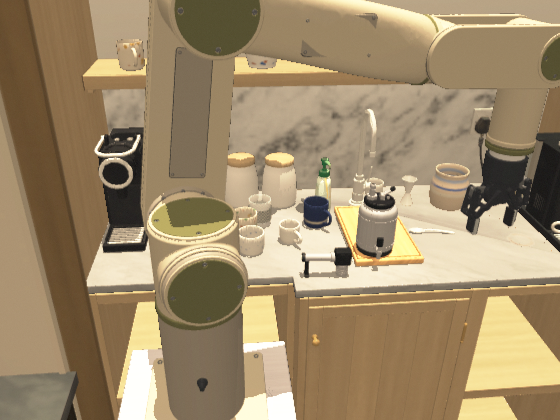

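View pics/top0.png

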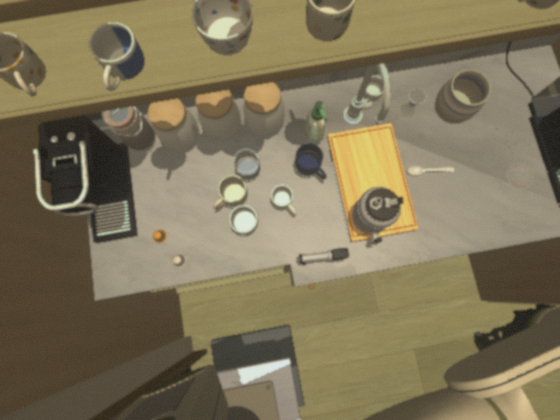

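Scene: gauge lies front-centre (top view block ~(338,255), barrel to ~(299,258)); keg on the board at top (380,205), tap toward the robot. Now localising with depth.

```bash
cat > h.py <<'E'
import numpy as np,cv2
def cloud(s):
    z=s["z_map"];v,u=np.indices(z.shape)
    c=np.stack([(u-s["cx"])/s["fx"]*z,(v-s["cy"])/s["fy"]*z,z],-1)
    V=s["view"];w=(c-V[:3,3])@V[:3,:3]
    w[z<=0]=np.nan
    return w
def ray(s,u,v,h):
    V=s["view"];R=V[:3,:3];o=-R.T@V[:3,3];d=R.T@np.array([(u-s["cx"])/s["fx"],(v-s["cy"])/s["fy"],1])
    return o+d*(h-o[2])/d[2]
E
python3 - <<'E'
from h import *
for n in("top","scene"):
    s=np.load(n+".npz");w=cloud(s)
    x,y,z=w[...,0],w[...,1],w[...,2]
    if n=="top":
        sub=np.zeros(z.shape,bool);sub[243:268,294:352]=1
    else:
        sub=np.zeros(z.shape,bool);sub[240:280,298:355]=1
    for lo,hi in((20,48),(62,90)):
        m=sub&(z>lo)&(z<hi); p=w[m]; print(n,lo,m.sum(),p.mean(0).round(1),np.percentile(p,[3,97],axis=0).round(1).tolist())
        if m.sum()>10:print(cv2.minAreaRect(p[:,:2].astype(np.float32)))
    sub=np.zeros(z.shape,bool)
    if n=="top": sub[180:245,350:410]=1
    else: sub[180:260,350:400]=1
    for lo,hi in((30,130),(135,160),(160,175),(175,188),(188,200),(200,215)):
        m=sub&(z>lo)&(z<hi);p=w[m]
        if m.sum()>3: print(n,lo,m.sum(),p.mean(0).round(1),np.percentile(p,[3,97],axis=0).round(1).tolist())
s=np.load("top.npz")["img"];a=cv2.resize(s[175:270,290:415],None,fx=4,fy=4,interpolation=2)
t=np.load("scene.npz")["img"];b=cv2.resize(t[180:275,295:405],None,fx=4,fy=4,interpolation=2)
cv2.imwrite("pics/z1.png",cv2.resize(np.hstack([a,b]),None,fx=.82,fy=.82))
E
```

```text
top 20 13 [ 367.1 -316.3   36.4] [[363.8, -337.6, 21.6], [376.2, -257.6, 47.4]]
((371.3846435546875, -284.1201477050781), (113.96074676513672, 3.0884876251220703), 82.0579833984375)
top 62 216 [ 379.3 -319.5   70.5] [[366.4, -348.0, 62.5], [391.3, -232.9, 75.7]]
((380.8263854980469, -289.57830810546875), (121.50453186035156, 26.75688362121582), 87.35509490966797)
top 30 452 [ 434.5 -406.4   82.9] [[388.6, -442.7, 42.3], [491.9, -385.5, 126.7]]
top 135 445 [ 454.  -417.4  144.7] [[418.0, -472.9, 135.9], [509.0, -388.4, 154.2]]
top 160 668 [ 462.7 -433.4  167.4] [[429.8, -466.0, 163.2], [498.2, -400.3, 170.9]]
top 175 119 [ 463.6 -429.5  180.4] [[454.7, -454.8, 175.7], [477.2, -404.5, 187.2]]
top 188 62 [ 461.3 -451.3  194.5] [[453.1, -470.5, 188.4], [469.1, -408.2, 199.7]]
top 200 56 [ 465.4 -427.6  205.5] [[454.2, -469.2, 200.2], [473.6, -408.3, 209.3]]
scene 20 201 [ 378.6 -306.4   35.3] [[363.0, -348.9, 20.9], [500.0, -238.4, 47.5]]
((431.3320617675781, -305.05242919921875), (152.2290802001953, 133.93382263183594), 82.99422454833984)
scene 62 183 [ 374.6 -321.1   69.7] [[363.8, -349.9, 62.3], [389.4, -237.7, 75.7]]
((382.51617431640625, -291.32281494140625), (120.9133071899414, 31.403295516967773), 81.70393371582031)
scene 30 1639 [ 491.8 -435.5   76.5] [[386.2, -538.3, 32.9], [801.1, -387.7, 126.2]]
scene 135 420 [ 435.4 -427.8  146. ] [[416.3, -476.0, 136.1], [471.8, -391.4, 159.0]]
scene 160 315 [ 449.8 -434.8  167.5] [[426.6, -469.5, 160.9], [483.5, -401.3, 173.7]]
scene 175 93 [ 461.  -428.5  180.7] [[452.6, -453.5, 175.5], [472.9, -406.4, 186.8]]
scene 188 52 [ 460.3 -439.9  194. ] [[451.9, -468.0, 188.8], [468.6, -410.7, 199.4]]
scene 200 38 [ 462.9 -427.1  204.3] [[448.8, -469.7, 200.1], [472.3, -410.1, 209.7]]
```

View pics/z1.png

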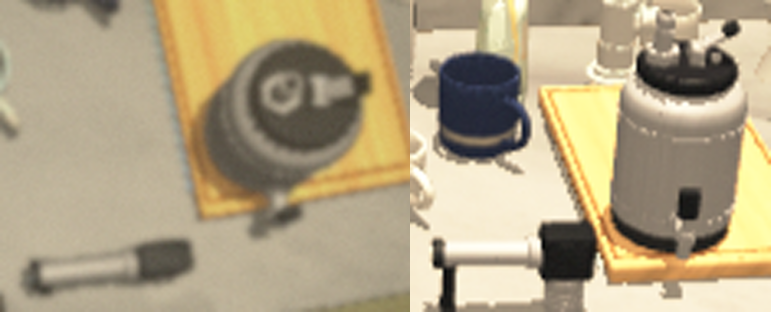

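The close-up shows the post ring at left of the cap (~(280,92) in crop) and the lever to its right, pad ~(360,83). So the keg's y axis runs nearly along world +y, and the gauge barrel also points to +y. I'll set out above the gauge.

Request:
{"fn": "send_rows", "kwargs": {"increments": [[38, -25, 4, 0, 0, 0], [38, -25, 4, 0, 0, 0], [38, -25, 4, 0, 0, 0], [38, -25, 4, 0, 0, 0], [38, -25, 4, 0, 0, 0]], "grip": -1}}

```text
time: 0.72
tool_pos: [318.1, -399.8, 210.7]
tcp_rot: [-180.0, 0.0, 16.5]
ft_force: [0.0, -0.6, 0.1]
finger_gap: 85.1
grip_force: 0.0
```

Request:
{"fn": "send_rows", "kwargs": {"increments": [[38, -25, 4, 0, 0, 0], [38, -25, 4, 0, 0, 0], [0, 0, 0, 0, 0, -0.18], [0, 0, 0, 0, 0, -0.18], [0, 0, 0, 0, 0, -0.18]]}}

```text
time: 1.35
tool_pos: [376.0, -331.2, 202.8]
tcp_rot: [-179.9, -0.0, 47.9]
ft_force: [-0.1, -0.4, 1.1]
finger_gap: 85.2
grip_force: 0.0
```

Request:
{"fn": "send_rows", "kwargs": {"increments": [[0, 0, 0, 0, 0, -0.18], [0, 0, 0, 0, 0, -0.18], [0, 0, 0, 0, 0, -0.18], [0, 0, 0, 0, 0, -0.18], [0, 0, 0, 0, 0, 0]]}}

```text
time: 1.98
tool_pos: [375.8, -331.4, 202.9]
tcp_rot: [-180.0, -0.0, 88.7]
ft_force: [-0.4, -0.2, 0.2]
finger_gap: 85.9
grip_force: 0.0
```

Run:
```python
from h import *
from bench import r
t=r.sense();print(t["tool_pos"],t["tcp_rot"],t["time"])
for n in ("wrist","top"):
    s=r.snapshot(n);np.savez(n+"1",**s);cv2.imwrite(f"pics/{n}1.png",s["img"])
    w=cloud(s);z=w[...,2]
    near=(abs(w[...,0]-378)<60)&(abs(w[...,1]+310)<130)
    for lo,hi in((68,90),(55,64)):
        p=w[near&(z>lo)&(z<hi)]
        if len(p)>10:print(n,lo,len(p),p.mean(0).round(1),cv2.minAreaRect(p[:,:2].astype(np.float32)))
```

```text
[ 375.83669509 -331.43140417  202.85889734] [-1.79966935e+02 -3.32180311e-02  8.86734382e+01] 1.975
wrist 68 2184 [ 390.6 -354.4   75.2] ((402.0628967285156, -372.2813720703125), (59.21909713745117, 137.42025756835938), 14.182039260864258)
wrist 55 2911 [ 387.8 -296.8   59.9] ((399.5302734375, -333.182373046875), (57.83555603027344, 214.65130615234375), 8.63357925415039)
top 68 141 [ 378.  -326.3   72.2] ((378.823974609375, -328.3245544433594), (37.90308380126953, 25.822114944458008), 87.76288604736328)
top 55 79 [ 382.  -270.4   60. ] ((384.5486145019531, -280.1631164550781), (103.72328186035156, 27.0751953125), 83.66448211669922)
```

View pics/wrist1.png

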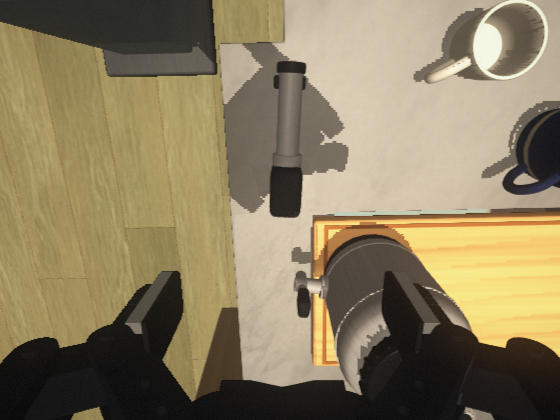

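Wrist view: gauge block (286,193), barrel to (290,68), nearly along world +y; keg lower right, clear of the fingers. Refining the pose of block and barrel.

Run:
```python
from h import *
s=np.load("wrist1.npz");w=cloud(s);z=w[...,2]
sub=np.zeros(z.shape,bool);sub[160:222,262:308]=1
p=w[sub&(z>68)&(z<82)];print(p.mean(0),cv2.minAreaRect(p[:,:2].astype(np.float32)))
sub[:]=0;sub[88:150,268:312]=1
p=w[sub&(z>50)&(z<70)];print(p.mean(0),p[:,2].max());print(cv2.minAreaRect(p[:,:2].astype(np.float32)),cv2.fitLine(p[:,:2].astype(np.float32),2,0,.01,.01).ravel())
# dark-block mask rays at top height
g=s["img"].max(2);m=np.zeros(z.shape,np.uint8);m[160:222,262:308]=(g<60)[160:222,262:308]
c=max(cv2.findContours(m,0,2)[0],key=cv2.contourArea)
q=np.array([ray(s,u,v,74)[:2] for u,v in c[:,0]],np.float32);print(cv2.minAreaRect(q))
```

```text
[ 378.39850665 -328.55705696   73.2463035 ] ((378.4096984863281, -330.09423828125), (42.01756286621094, 25.976301193237305), 86.27949523925781)
[ 382.20928358 -271.03671233   59.24265872] 62.89371786469686
((382.2896728515625, -271.97796630859375), (49.36647033691406, 18.990076065063477), 86.05632019042969) [ 7.743082e-02  9.969977e-01  3.822093e+02 -2.710367e+02]
((378.8522033691406, -327.764892578125), (41.95366287231445, 25.085346221923828), 88.05952453613281)
```

Request:
{"fn": "send_rows", "kwargs": {"increments": [[2, 2.6, 30, 0, 0, 0.044], [0, 0, 40, 0, 0, 0], [0, 0, 40, 0, 0, 0], [0, 0, 40, 0, 0, 0], [0, 0, 15, 0, 0, 0]]}}

```text
time: 2.7
tool_pos: [377.2, -328.1, 35.6]
tcp_rot: [-179.8, -0.2, 86.1]
ft_force: [0.1, -0.2, -0.4]
finger_gap: 85.6
grip_force: 0.0
```

Request:
{"fn": "send_rows", "kwargs": {"increments": [[0, 0, 0, 0, 0, 0], [0, 0, 0, 0, 0, 0], [0, 0, 0, 0, 0, 0], [0, 0, 0, 0, 0, 0], [0, 0, 0, 0, 0, 0]], "grip": 1, "grip_force": 70}}

```text
time: 3.32
tool_pos: [379.6, -330.7, 40.0]
tcp_rot: [179.9, 0.1, 86.2]
ft_force: [-0.4, 1.5, 7.4]
finger_gap: 25.5
grip_force: 69.4
```

Request:
{"fn": "send_rows", "kwargs": {"increments": [[0, 0, 0, 0, 0, 0], [0, 0, 0, 0, 0, 0], [0, 0, 0, 0, 0, 0], [0, 0, 0, 0, 0, 0]]}}

```text
time: 3.82
tool_pos: [379.6, -330.7, 40.0]
tcp_rot: [179.9, 0.1, 86.2]
ft_force: [-1.1, 1.4, 7.7]
finger_gap: 25.1
grip_force: 69.4
```

Gripped (gap 25.1). TCP 40 when the mouth is at 0. Lifting gently, then look.

Request:
{"fn": "send_rows", "kwargs": {"increments": [[0, 0, -10, 0, 0, 0], [0, 0, -30, 0, 0, 0], [0, 0, -50, 0, 0, 0], [0, 0, -50, 0, 0, 0], [0, 0, -50, 0, 0, 0]]}}

```text
time: 4.45
tool_pos: [378.3, -329.3, 230.1]
tcp_rot: [-180.0, -0.0, 86.2]
ft_force: [0.5, -1.1, -2.1]
finger_gap: 24.8
grip_force: 69.1
```

Request:
{"fn": "send_rows", "kwargs": {"increments": [[0, 0, -40, 0, 0, 0], [0, 0, -20, 0, 0, 0], [0, 0, 0, 0, 0, 0], [0, 0, 0, 0, 0, 0]]}}

```text
time: 4.95
tool_pos: [378.1, -329.0, 286.0]
tcp_rot: [-179.9, -0.1, 86.2]
ft_force: [-1.2, -0.2, -3.6]
finger_gap: 25.2
grip_force: 69.2
```

Run:
```python
from h import *
from bench import r
t=r.sense();print(t["tool_pos"],t["tcp_rot"],t["ft_force"],t["wrist_torque"])
for n in ("wrist","top"):
    s=r.snapshot(n);np.savez(n+"2",**s)
    w=cloud(s);z=w[...,2]
    near=(np.hypot(w[...,0]-464,w[...,1]+433)<55)
    for lo,hi in((163,172),(172,184),(184,198),(200,216)):
        m=near&(z>lo)&(z<hi);p=w[m];v,u=np.where(m)
        if len(p)>10:print(n,lo,len(p),p.mean(0).round(1),p.min(0).round(),p.max(0).round(),u.min(),u.max(),v.min(),v.max())
a=np.load("wrist2.npz")["img"];b=cv2.resize(np.load("top2.npz")["img"][170:250,340:420],(420,420),interpolation=2)
cv2.imwrite("pics/w2.png",cv2.resize(np.hstack([a,b]),None,fx=.81,fy=.81))
```

```text
[ 378.05955114 -329.04061024  285.96121227] [-1.79855111e+02 -1.35703575e-01  8.62163412e+01] [-1.19766762 -0.15252576 -3.63353936] [-0.0611073   0.00259283  0.03817028]
wrist 163 2119 [ 465.2 -417.6  168.1] [ 431. -450.  163.] [ 504. -396.  172.] 350 433 268 321
wrist 172 533 [ 463.8 -411.9  178. ] [ 453. -439.  172.] [ 480. -403.  184.] 378 412 280 319
wrist 184 234 [ 464.4 -410.4  191.5] [ 459. -418.  184.] [ 474. -407.  198.] 389 412 293 310
wrist 200 93 [ 467.  -408.9  204. ] [ 460. -412.  200.] [ 474. -407.  209.] 397 417 304 313
```

View pics/w2.png

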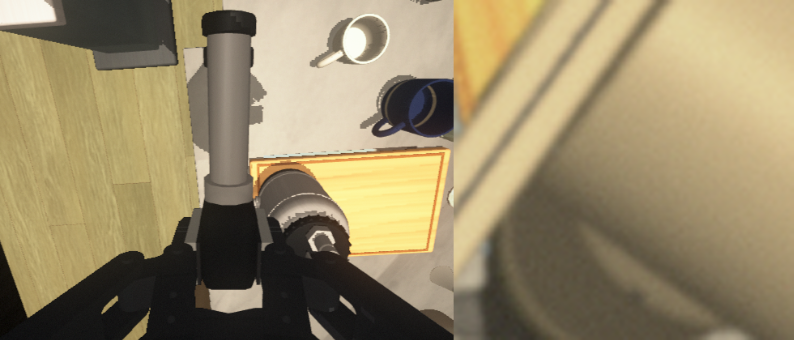

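Left half: the gauge is held with its barrel up-image; the post with hexagon flange is at about (322,238), half hidden. The arm blocks the top view. I'll shift past the keg to view the cap beside the barrel.

Request:
{"fn": "send_rows", "kwargs": {"increments": [[-28, 6, 0, 0, 0, 0], [-28, 6, 0, 0, 0, 0], [-28, 6, 0, 0, 0, 0], [-28, 6, 0, 0, 0, 0], [-28, 6, 0, 0, 0, 0]]}}

```text
time: 5.68
tool_pos: [399.1, -471.8, 286.2]
tcp_rot: [-179.9, -0.1, 86.2]
ft_force: [0.1, -0.7, -3.2]
finger_gap: 25.1
grip_force: 69.4
```

Request:
{"fn": "send_rows", "kwargs": {"increments": [[0, 0, 0, 0, 0, 0], [0, 0, 0, 0, 0, 0], [0, 0, 0, 0, 0, 0]]}}

```text
time: 6.05
tool_pos: [399.4, -470.5, 288.0]
tcp_rot: [-180.0, -0.0, 86.3]
ft_force: [-0.2, 0.7, -3.2]
finger_gap: 25.1
grip_force: 69.4
```

Run:
```python
from h import *
from bench import r
t=r.sense();print(t["tool_pos"],t["tcp_rot"],t["ft_force"],t["wrist_torque"])
def rep(n,s):
    w=cloud(s);z=w[...,2]
    near=(np.hypot(w[...,0]-464,w[...,1]+433)<55)&(z<215)
    for lo,hi in((174,182),(184,198),(203,213)):
        for nm,mm in(("post",w[...,1]>-426),("lev",w[...,1]<-440)):
            m=near&(z>lo)&(z<hi)&mm;p=w[m];v,u=np.where(m)
            if len(p)>5:print(n,nm,lo,len(p),p.mean(0).round(1),p.min(0).round(1),p.max(0).round(1),u.min(),u.max(),v.min(),v.max())
s=r.snapshot("wrist");np.savez("wrist3",**s);rep("wrist3",s)
for n in("top","scene"):rep(n,np.load(n+".npz"))
cv2.imwrite("pics/w3.png",s["img"])
```

```text
[ 399.42176775 -470.50141603  288.04927424] [-1.79983996e+02 -3.33314517e-02  8.62519217e+01] [-0.24732266  0.65862583 -3.15688663] [-0.04735649 -0.00973544  0.0029274 ]
wrist3 post 174 458 [ 462.2 -412.8  178.4] [ 452.8 -426.   174.2] [ 477.8 -403.4  181.8] 351 387 106 139
wrist3 lev 174 194 [ 463.4 -442.9  180.8] [ 452.8 -448.4  174.9] [ 473.3 -440.   182. ] 351 381 158 169
wrist3 post 184 129 [ 461.2 -413.7  191.3] [ 458.8 -422.4  184.1] [ 467.9 -408.   196.7] 362 379 113 136
wrist3 lev 184 533 [ 460.8 -455.9  191. ] [ 451.3 -468.4  184. ] [ 468.7 -443.9  198. ] 355 379 165 203
wrist3 post 203 523 [ 466.2 -415.6  208. ] [ 458.8 -423.5  203.2] [ 474.9 -408.   210.1] 369 395 114 139
top post 174 50 [ 464.8 -412.1  177.6] [ 454.2 -426.   174.4] [ 480.3 -403.5  181.6] 370 381 198 209
top lev 174 23 [ 463.3 -443.1  179.7] [ 453.6 -448.3  176. ] [ 472.  -440.   181.9] 386 390 199 207
top post 184 15 [ 464.6 -410.2  191. ] [ 459.5 -415.3  184.2] [ 472.7 -407.8  196.4] 373 378 200 206
top lev 184 60 [ 461.6 -456.9  191. ] [ 452.3 -472.1  184. ] [ 469.1 -444.1  197.9] 389 403 197 204
top post 203 42 [ 467.  -414.4  206.7] [ 459.4 -421.6  203.2] [ 475.2 -407.8  209.6] 375 381 197 204
scene post 174 34 [ 460.5 -413.3  178.1] [ 450.8 -425.3  174.1] [ 476.8 -403.6  181.9] 367 376 193 198
scene lev 174 21 [ 460.6 -443.7  178.7] [ 449.5 -455.   174. ] [ 473.9 -440.3  181.7] 380 387 192 198
scene post 184 34 [ 462.3 -416.2  190.1] [ 455.2 -424.6  184.2] [ 468.6 -408.2  197.5] 369 375 188 194
scene lev 184 32 [ 459.9 -457.9  190.7] [ 454. -467.  184.] [ 470.9 -446.5  197.9] 384 393 187 193
scene post 203 21 [ 465.  -416.5  206.7] [ 457.4 -424.8  203.1] [ 472.7 -410.   210.4] 370 375 183 187
```

View pics/w3.png

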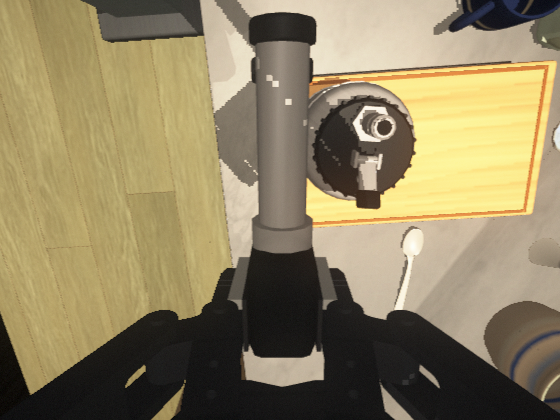

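Wrist view: post mouth ring at (381,126), lever pad (368,200), block of the held gauge (283,300). Post centre ≈ (466.6,-415.7), top 210. Now check the gauge's place in the hand in the same view.

Run:
```python
from h import *
s=np.load("wrist3.npz");w=cloud(s);z=w[...,2]
a=np.radians(86.25);T=np.array([399.42,-470.5])
gx=(w[...,0]-T[0])*np.cos(a)+(w[...,1]-T[1])*np.sin(a); gy=-(w[...,0]-T[0])*np.sin(a)+(w[...,1]-T[1])*np.cos(a)
m=(abs(gy)<11)&(abs(gx)<40)&(z>200)
v,u=np.where(m)
print(v.min(),v.max())
c=282
for v in range(10,365,8): print(v,gx[v,c].round(1),gy[v,c].round(1),z[v,c].round(1),end=' | ')
m=(z>310)&(z<330)&(abs(gx)<15);print("\nblk gy",np.percentile(gy[m],[2,98]))
for lo,hi in((30,50),(50,70),(70,85)):
    m=(z>295)&(z<315)&(gx>lo)&(gx<hi);print(lo,gy[m].min(),gy[m].max(),z[m].max(),m.sum())
m=(z>316)&(z<330)&(abs(gy)<9);print("blk gx",gx[m].min(),gx[m].max(),np.median(z[m]))
```

```text
197 419
10 168.2 -0.3 1.7 | 18 100.0 -0.2 312.9 | 26 97.7 -0.2 313.6 | 34 96.0 -0.2 310.6 | 42 93.8 -0.2 310.0 | 50 91.7 -0.2 308.1 | 58 89.1 -0.2 309.9 | 66 86.7 -0.2 310.0 | 74 84.3 -0.2 310.0 | 82 81.8 -0.2 310.2 | 90 79.3 -0.2 309.6 | 98 76.8 -0.2 309.5 | 106 74.2 -0.2 309.2 | 114 71.6 -0.2 309.5 | 122 69.1 -0.2 310.6 | 130 66.4 -0.2 310.4 | 138 63.6 -0.2 309.2 | 146 60.7 -0.2 308.4 | 154 58.2 -0.2 310.2 | 162 55.4 -0.2 310.3 | 170 52.4 -0.2 309.4 | 178 49.6 -0.2 310.3 | 186 46.5 -0.2 309.6 | 194 43.2 -0.2 308.5 | 202 40.8 -0.2 310.7 | 210 37.3 -0.2 309.1 | 218 34.4 -0.2 309.8 | 226 30.8 -0.2 308.8 | 234 28.6 -0.2 311.3 | 242 25.9 -0.2 312.6 | 250 22.6 -0.2 312.3 | 258 21.0 -0.2 315.9 | 266 19.6 -0.2 319.4 | 274 17.2 -0.2 321.0 | 282 15.3 -0.2 323.2 | 290 11.7 -0.2 322.5 | 298 8.9 -0.2 323.2 | 306 5.2 -0.2 322.6 | 314 nan nan nan | 322 -2.0 -0.2 322.0 | 330 -5.6 -0.2 321.9 | 338 -9.8 -0.2 321.1 | 346 -12.6 -0.2 322.1 | 354 -16.1 -0.2 322.3 | 362 -308.1 -0.2 0.3 | 
blk gy [-23.01568911  23.0322413 ]
30 -11.957550192084401 12.388865618789852 314.03606943007634 2727
50 -9.512749535589236 9.552341233009436 311.9839919553974 2860
70 -9.604964240761454 9.508986204130755 312.4149337947771 2453
blk gx -19.990449192924707 21.984843806872934 321.7809239944473
```

Request:
{"fn": "send_rows", "kwargs": {"increments": [[20, 20, 0, 0, 0, 0], [20, 20, 0, 0, 0, 0], [18.4, 23.4, 0, 0, 0, 0], [0, 0, 10, 0, 0, 0], [0, 0, 18, 0, 0, 0]]}}

```text
time: 6.72
tool_pos: [466.7, -417.4, 260.5]
tcp_rot: [179.9, 0.1, 86.3]
ft_force: [0.4, 0.8, -3.1]
finger_gap: 25.2
grip_force: 69.7
```

Request:
{"fn": "send_rows", "kwargs": {"increments": [[0, 0, 0, 0, 0, 0], [0, 0, 0, 0, 0, 0], [0, 0, 0, 0, 0, 0]]}}

```text
time: 7.1
tool_pos: [466.3, -417.9, 261.0]
tcp_rot: [180.0, 0.0, 86.2]
ft_force: [-0.7, -0.8, -2.3]
finger_gap: 25.0
grip_force: 69.6
```

Run:
```python
from h import *
from bench import r
t=r.sense();print(t["tool_pos"],t["tcp_rot"],t["ft_force"],t["wrist_torque"])
s=r.snapshot("scene");np.savez("scene4",**s)
cv2.imwrite("pics/s4.png",cv2.resize(s["img"][140:260,320:440],(600,600),interpolation=2))
w=cloud(s);z=w[...,2]
# chuck / post horizontal extents seen by scene camera
for lo,hi in((172,180),(195,207),(218,240),(255,290)):
    m=(abs(w[...,0]-464)<20)&(abs(w[...,1]+415)<20)&(z>lo)&(z<hi);p=w[m]
    if len(p):print(lo,len(p),p.mean(0).round(1),p.min(0).round(1),p.max(0).round(1))
```

```text
[ 466.34257078 -417.85333492  261.00756753] [1.79958363e+02 4.20163153e-02 8.61764292e+01] [-0.70172084 -0.84716644 -2.30426164] [-0.09878632 -0.01027626 -0.01905731]
172 43 [ 460.9 -415.4  176.6] [ 452.4 -430.   172.1] [ 477.  -403.6  179.8]
195 23 [ 462.1 -415.7  201.1] [ 455.5 -423.9  195.3] [ 467.3 -408.4  206.2]
218 78 [ 455.2 -415.8  230.5] [ 447.5 -431.8  221.6] [ 466.2 -402.5  239.7]
255 160 [ 453.  -411.4  272.2] [ 444.1 -434.7  255.3] [ 470.7 -395.1  289.9]
```

View pics/s4.png

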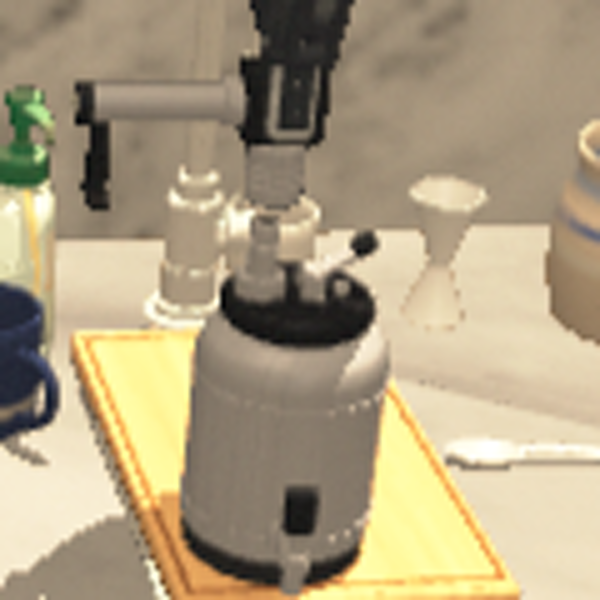

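Scene view: the chuck (275,175) is about 1–2 mm to the right (−y) of the post (264,230); the hand also sits 1.5 mm short in y. Correct and descend.

Request:
{"fn": "send_rows", "kwargs": {"increments": [[1.5, 0.2, 3, 0, 0, 0], [0, 0, 3, 0, 0, 0], [0, 0, 2, 0, 0, 0], [0, 0, 2, 0, 0, 0], [0, 0, 2, 0, 0, 0]]}}

```text
time: 7.78
tool_pos: [466.8, -415.8, 248.1]
tcp_rot: [-180.0, -0.0, 86.2]
ft_force: [0.1, -0.3, -2.7]
finger_gap: 25.1
grip_force: 69.6
```

Request:
{"fn": "send_rows", "kwargs": {"increments": [[0, 0, 2, 0, 0, 0], [0, 0, 2, 0, 0, 0], [0, 0, 1, 0, 0, 0], [0, 0, 0, 0, 0, 0]]}}

```text
time: 8.28
tool_pos: [466.8, -415.7, 243.2]
tcp_rot: [-180.0, -0.0, 86.2]
ft_force: [-0.1, -0.4, -2.5]
finger_gap: 25.3
grip_force: 69.5
```

Mouth at 203, already over the post's top with no side force. Continue down, feeling.

Request:
{"fn": "send_rows", "kwargs": {"increments": [[0, 0, 3, 0, 0, 0], [0, 0, 3, 0, 0, 0], [0, 0, 2, 0, 0, 0], [0, 0, 2, 0, 0, 0], [0, 0, 0, 0, 0, 0]]}}

```text
time: 8.9
tool_pos: [466.9, -416.0, 233.5]
tcp_rot: [180.0, 0.0, 86.2]
ft_force: [1.2, -0.4, -0.0]
finger_gap: 24.8
grip_force: 70.0
```

Request:
{"fn": "send_rows", "kwargs": {"increments": [[0, 0, 2, 0, 0, 0], [0, 0, 2, 0, 0, 0], [0, 0, 2, 0, 0, 0], [0, 0, 0, 0, 0, 0]]}}

```text
time: 9.4
tool_pos: [466.9, -415.9, 227.2]
tcp_rot: [180.0, 0.0, 86.2]
ft_force: [0.7, 0.1, 2.1]
finger_gap: 25.0
grip_force: 70.3
```

Request:
{"fn": "send_rows", "kwargs": {"increments": [[0, 0, 1, 0, 0, 0], [0, 0, 1, 0, 0, 0], [0, 0, 1, 0, 0, 0], [0, 0, 0, 0, 0, 0]]}}

```text
time: 9.9
tool_pos: [466.9, -415.9, 224.2]
tcp_rot: [180.0, 0.0, 86.2]
ft_force: [1.7, -1.5, 2.4]
finger_gap: 25.2
grip_force: 70.3
```

Request:
{"fn": "send_rows", "kwargs": {"increments": [[0, 0, 1, 0, 0, 0], [0, 0, 1, 0, 0, 0], [0, 0, 0, 0, 0, 0]]}}

```text
time: 10.28
tool_pos: [466.9, -415.9, 222.2]
tcp_rot: [180.0, 0.0, 86.2]
ft_force: [1.8, -1.7, 2.8]
finger_gap: 25.6
grip_force: 70.3
```

Request:
{"fn": "send_rows", "kwargs": {"increments": [[0, 0, 1, 0, 0, 0], [0, 0, 0, 0, 0, 0]]}}

```text
time: 10.52
tool_pos: [466.8, -415.9, 221.3]
tcp_rot: [180.0, 0.0, 86.2]
ft_force: [2.3, -1.6, 2.9]
finger_gap: 24.9
grip_force: 70.3
```

Request:
{"fn": "send_rows", "kwargs": {"increments": [[0, 0, 1, 0, 0, 0], [0, 0, 0, 0, 0, 0]]}}

```text
time: 10.78
tool_pos: [466.9, -415.8, 220.3]
tcp_rot: [180.0, 0.0, 86.2]
ft_force: [2.2, -1.5, 2.6]
finger_gap: 25.6
grip_force: 70.3
```

Request:
{"fn": "send_rows", "kwargs": {"increments": [[0, 0, 1, 0, 0, 0], [0, 0, 0, 0, 0, 0]]}}

```text
time: 11.02
tool_pos: [466.8, -415.8, 219.2]
tcp_rot: [180.0, -0.0, 86.2]
ft_force: [3.4, -1.8, 2.6]
finger_gap: 25.3
grip_force: 70.3
```

Request:
{"fn": "send_rows", "kwargs": {"increments": [[0, 0, 1, 0, 0, 0], [0, 0, 0, 0, 0, 0]]}}

```text
time: 11.28
tool_pos: [466.8, -415.8, 218.6]
tcp_rot: [180.0, 0.0, 86.2]
ft_force: [0.6, -1.1, 5.8]
finger_gap: 25.2
grip_force: 70.7
```

Request:
{"fn": "send_rows", "kwargs": {"increments": [[0, 0, 1, 0, 0, 0], [0, 0, 0, 0, 0, 0]]}}

```text
time: 11.52
tool_pos: [466.9, -415.9, 218.6]
tcp_rot: [180.0, 0.0, 86.2]
ft_force: [-1.4, 0.6, 9.9]
finger_gap: 25.0
grip_force: 71.3
```

Home felt at TCP 218.6; about 4 N per mm. Press to ~16–17 N and hold.

Request:
{"fn": "send_rows", "kwargs": {"increments": [[0, 0, 1, 0, 0, 0], [0, 0, 0, 0, 0, 0], [0, 0, 0, 0, 0, 0], [0, 0, 0, 0, 0, 0], [0, 0, 0, 0, 0, 0]]}}

```text
time: 12.15
tool_pos: [466.9, -416.0, 218.6]
tcp_rot: [179.9, 0.1, 86.2]
ft_force: [-2.0, 2.5, 14.9]
finger_gap: 25.5
grip_force: 71.9
```

Run:
```python
from h import *
from bench import r
t=r.sense();print(t["tool_pos"],t["tcp_rot"],t["ft_force"],t["wrist_torque"])
s=r.snapshot("wrist");np.savez("wrist5",**s)
cv2.imwrite("pics/w5.png",cv2.resize(s["img"][0:90,220:350],None,fx=5,fy=5,interpolation=0))
```

```text
[ 466.89845001 -415.97299473  218.60709693] [1.79938896e+02 6.92932642e-02 8.62214761e+01] [-1.96246136  2.47692287 14.94518654] [ 0.36960223  0.42396942 -0.00132401]
```

View pics/w5.png

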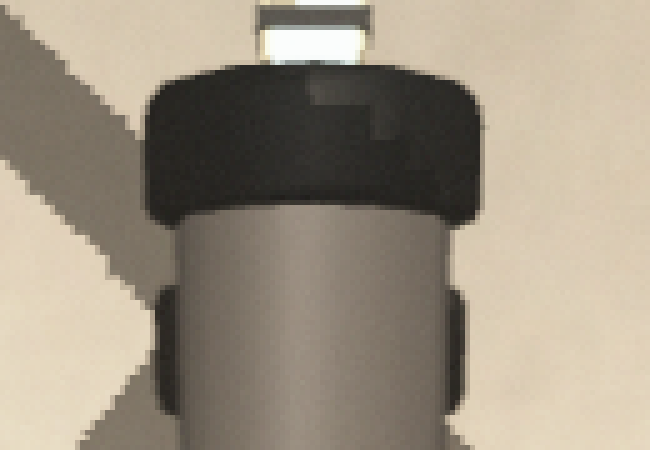

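The rod is out with one narrow mark visible at (315,16), and the rest is out of frame. It was held firmly for over 0.5 s. Lift off straight, then read it.

Request:
{"fn": "send_rows", "kwargs": {"increments": [[0, 0, -4, 0, 0, 0], [0, 0, -8, 0, 0, 0], [0, 0, -12, 0, 0, 0], [0, 0, -15, 0, 0, 0], [0, 0, -15, 0, 0, 0]]}}

```text
time: 12.82
tool_pos: [466.4, -415.3, 270.7]
tcp_rot: [-179.9, -0.1, 86.2]
ft_force: [0.5, -0.4, -2.3]
finger_gap: 24.4
grip_force: 69.6
```

Request:
{"fn": "send_rows", "kwargs": {"increments": [[0, 0, -16, 0, 0, 0], [0, 0, 0, 0, 0, 0], [0, 0, 0, 0, 0, 0]]}}

```text
time: 13.2
tool_pos: [466.7, -415.7, 285.9]
tcp_rot: [-180.0, -0.0, 86.2]
ft_force: [-0.8, -0.5, -2.4]
finger_gap: 25.0
grip_force: 69.6
```

Run:
```python
from h import *
from bench import r
t=r.sense();print(t["tool_pos"],t["tcp_rot"],t["ft_force"])
a=np.radians(t["tcp_rot"][2]);T=t["tool_pos"][:2]
im=[]
for n in("scene","top"):
    s=r.snapshot(n);np.savez(n+"6",**s)
    w=cloud(s);z=w[...,2]
    gx=(w[...,0]-T[0])*np.cos(a)+(w[...,1]-T[1])*np.sin(a); gy=-(w[...,0]-T[0])*np.sin(a)+(w[...,1]-T[1])*np.cos(a)
    h=t["tool_pos"][2]-40+53
    m=(abs(gy)<14)&(abs(z-h)<12)&(gx>60)&(gx<150);print(n,m.sum(),gx[m].max(),np.sort(gx[m])[-8:].round(1))
    P=np.array([*(T+np.array([np.cos(a),np.sin(a)])*105),h,1]);c=s["view"]@P;u=int(c[0]/c[2]*s["fx"]+s["cx"]);v=int(c[1]/c[2]*s["fy"]+s["cy"]);print(u,v)
    im.append(cv2.resize(s["img"][v-17:v+17,u-22:u+22],(396,306),interpolation=0))
cv2.imwrite("pics/s6.png",np.hstack(im))
```

```text
[ 466.68484055 -415.65025716  285.89001014] [-1.79973066e+02 -2.45833139e-02  8.62214869e+01] [-0.81786663 -0.48249265 -2.43762703]
scene 161 112.3181244484102 [107.3 109.4 109.6 109.7 109.9 111.6 112.2 112.3]
332 150
top 59 114.33863616593716 [111.8 111.9 112.8 112.9 114.2 114.3 114.3 114.3]
336 196
```

View pics/s6.png

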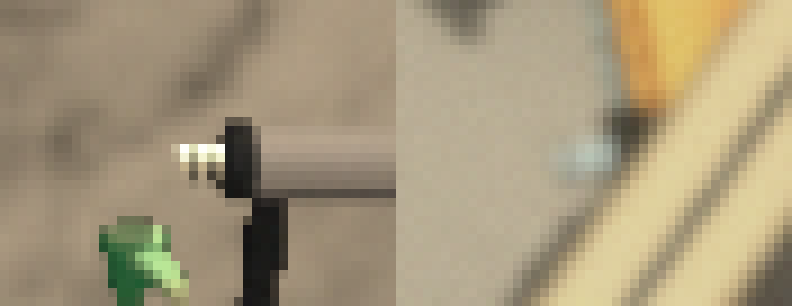

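Reading appears to be about 10 mm (rod tip 5 px beyond the cap in the scene view); I'll confirm close up after placing. Returning to the original spot.

Request:
{"fn": "send_rows", "kwargs": {"increments": [[20, -23.4, 0, 0, 0, 0], [20, -23.4, 0, 0, 0, 0], [20, -23.4, 0, 0, 0, 0], [20, -23.4, 0, 0, 0, 0], [0, 0, 30, 0, 0, 0]]}}

```text
time: 13.92
tool_pos: [378.7, -329.8, 258.5]
tcp_rot: [179.8, 0.2, 86.2]
ft_force: [1.3, 0.5, -1.9]
finger_gap: 25.4
grip_force: 70.0
```

Request:
{"fn": "send_rows", "kwargs": {"increments": [[0, 0, 45, 0, 0, 0], [0, 0, 45, 0, 0, 0], [0, 0, 45, 0, 0, 0], [0, 0, 40, 0, 0, 0], [0, 0, 20, 0, 0, 0]]}}

```text
time: 14.55
tool_pos: [376.9, -328.0, 57.9]
tcp_rot: [-179.8, -0.2, 86.2]
ft_force: [-0.4, -0.0, -2.0]
finger_gap: 24.8
grip_force: 69.9
```

Request:
{"fn": "send_rows", "kwargs": {"increments": [[0, 0, 8, 0, 0, 0], [0, 0, 4, 0, 0, 0], [0, 0, 0, 0, 0, 0], [0, 0, 0, 0, 0, 0]]}}

```text
time: 15.05
tool_pos: [379.3, -330.4, 50.4]
tcp_rot: [179.9, 0.1, 86.2]
ft_force: [-0.1, -0.3, -2.3]
finger_gap: 25.0
grip_force: 69.9
```

Request:
{"fn": "send_rows", "kwargs": {"increments": [[0, 0, 5, 0, 0, 0], [0, 0, 3, 0, 0, 0], [0, 0, 1, 0, 0, 0], [0, 0, 0, 0, 0, 0]]}}

```text
time: 15.55
tool_pos: [378.6, -329.8, 40.2]
tcp_rot: [-180.0, -0.0, 86.2]
ft_force: [-0.5, -0.4, -2.5]
finger_gap: 25.4
grip_force: 70.2
```

Request:
{"fn": "send_rows", "kwargs": {"increments": [[0, 0, 1, 0, 0, 0], [0, 0, 0, 0, 0, 0]]}}

```text
time: 15.8
tool_pos: [378.8, -329.9, 40.1]
tcp_rot: [-180.0, 0.0, 86.2]
ft_force: [-2.7, 2.9, 5.5]
finger_gap: 25.2
grip_force: 71.2
```

Request:
{"fn": "send_rows", "kwargs": {"increments": [[0, 0, 0.7, 0, 0, 0], [0, 0, 0, 0, 0, 0]]}}

```text
time: 16.05
tool_pos: [378.8, -330.0, 40.0]
tcp_rot: [-180.0, 0.0, 86.2]
ft_force: [-6.0, 4.2, 12.8]
finger_gap: 24.9
grip_force: 72.1
```

Down on the table. Ease off the pressure slightly, open, rise.

Request:
{"fn": "send_rows", "kwargs": {"increments": [[0, 0, -1.5, 0, 0, 0], [0, 0, 0, 0, 0, 0]]}}

```text
time: 16.3
tool_pos: [378.8, -329.9, 40.1]
tcp_rot: [180.0, 0.0, 86.2]
ft_force: [-0.0, -0.4, -0.1]
finger_gap: 24.9
grip_force: 70.4
```

Request:
{"fn": "send_rows", "kwargs": {"increments": [[0, 0, 0, 0, 0, 0], [0, 0, 0, 0, 0, 0], [0, 0, 0, 0, 0, 0], [0, 0, 0, 0, 0, 0]], "grip": -1}}

```text
time: 16.8
tool_pos: [378.7, -329.9, 40.1]
tcp_rot: [180.0, 0.0, 86.2]
ft_force: [0.1, 0.1, 0.1]
finger_gap: 85.5
grip_force: 0.0
```

Request:
{"fn": "send_rows", "kwargs": {"increments": [[0, 0, -20, 0, 0, 0], [0, 0, -40, 0, 0, 0], [0, 0, -50, 0, 0, 0], [0, 0, -40, 0, 0, 0], [0, 0, 0, 0, 0, 0]]}}

```text
time: 17.42
tool_pos: [380.5, -331.7, 194.6]
tcp_rot: [179.7, 0.3, 86.2]
ft_force: [-0.8, 0.1, 0.2]
finger_gap: 85.8
grip_force: 0.0
```

Request:
{"fn": "send_rows", "kwargs": {"increments": [[0, 0, 0, 0, 0, 0], [0, 0, 0, 0, 0, 0]]}}

```text
time: 17.68
tool_pos: [378.0, -329.0, 188.3]
tcp_rot: [-179.9, -0.1, 86.2]
ft_force: [-0.8, -0.0, 0.0]
finger_gap: 85.1
grip_force: 0.0
```

Run:
```python
from h import *
from bench import r
t=r.sense();print(t["tool_pos"],t["finger_gap"])
s=r.snapshot("wrist");np.savez("wrist7",**s)
w=cloud(s);z=w[...,2]
for lo,hi in((68,82),(56,66),(40,68)):
    m=(abs(w[...,0]-381)<18)&(w[...,1]>-355)&(w[...,1]<-200)&(z>lo)&(z<hi);p=w[m];print(lo,p.mean(0).round(1),p.min(0).round(1),p.max(0).round(1))
y=p[:,1];print([ (int(k),int(((y>k)&(y<k+2)).sum()), np.ptp(p[(y>k)&(y<k+2)][:,0]).round(1)) for k in range(-250,-206,2) if ((y>k)&(y<k+2)).any()])
k=s["img"][0:75,240:340];cv2.imwrite("pics/w7.png",cv2.resize(s["img"][0:110,220:350],None,fx=5,fy=5,interpolation=0))
```

```text
[ 377.95618803 -329.01882279  188.27789996] 85.14962999460664
68 [ 378.7 -327.8   73.2] [ 364.8 -351.    68.1] [ 392.2 -307.9   76. ]
56 [ 382.6 -266.7   60.3] [ 365.2 -327.8   56. ] [ 395.5 -216.    65.9]
40 [ 382.6 -265.7   59.6] [ 365.2 -343.8   42.1] [ 396.4 -215.9   67.9]
[(-250, 71, np.float64(18.5)), (-248, 71, np.float64(18.4)), (-246, 72, np.float64(18.4)), (-244, 68, np.float64(18.2)), (-242, 71, np.float64(18.2)), (-240, 76, np.float64(18.2)), (-238, 73, np.float64(19.0)), (-236, 91, np.float64(22.6)), (-234, 90, np.float64(22.6)), (-232, 93, np.float64(22.6)), (-230, 86, np.float64(21.6)), (-228, 29, np.float64(13.4)), (-226, 29, np.float64(6.7)), (-224, 27, np.float64(6.7)), (-222, 27, np.float64(6.0)), (-220, 31, np.float64(7.4)), (-218, 29, np.float64(5.9)), (-216, 1, np.float64(0.0))]
```

View pics/w7.png

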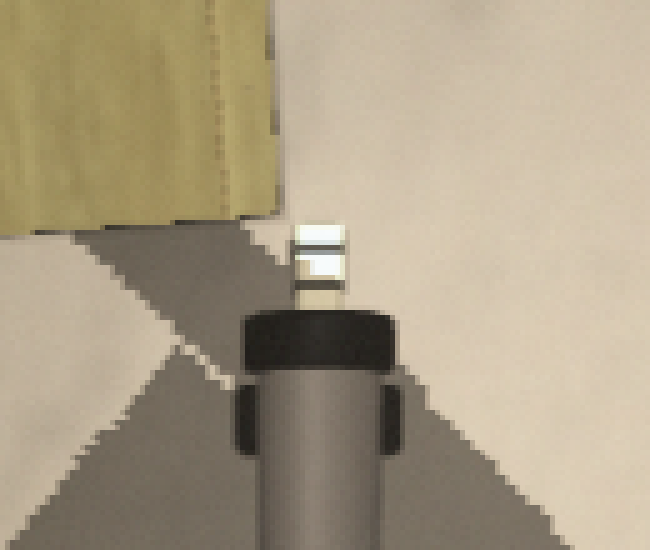

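The picture shows the rod out about 12 mm, from the tip (320,225) to the cap (320,310). Two thin marks show at (320,247) and (320,285), and the broad middle ring is still inside the barrel. So the keg is not overcharged and the lever stays up. The gauge is standing (block top 73 mm up, as at the start) and the hand is clear.

```bash
python3 -c "
from bench import r
print(r.hand_in())"
```

```text
the job is handed in; nothing more can be done
None
```

I handed the job in: the gauge went fully home on the gas post at about 17 N and read about 12 mm with the broad ring still inside the barrel, so I left the vent lever up and stood the gauge back on the worktop with the rod out; no verdict was returned.

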